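# Press the lid home on the wax tin with the maul

### The job

The wax tin has been left open. Set its press-in lid in the mouth of the tin and let go, then take the maul out of its sloping rest and, holding it upright with the head down, press the lid straight down with the flat end of the head until it clicks fully home, flush all round (with the maul, not with the gripper). Put the maul back in its rest as you found it, and leave the other things on the bench where they are.

Things in the scene. Friction and masses are not known exactly. Their poses are not given: they have to be found in the camera images.
- tin: Squat dark-green wax tin with a plain paper band, 92 mm in diameter, fixed in a round wooden holder 112 mm in diameter and 22 mm high. Origin at the centre of the holder's underside, on the bench, z up; the tin's flat aluminium top is 85 mm above it. Hard wax fills it to 22 mm below the top. It stands in the middle or on the right of the bench and does not move when pressed.
- tin_mouth (a point): Centre of the tin's round mouth, in the plane of its flat top (85 mm above the bench). The mouth is 60 mm in diameter, the flat top round it runs out to 92 mm. Six sprung dimples stand 3 mm in from the wall, 4 mm below the top; the lid has to be forced past them.
- lid: Loose round brass lid, 66 mm in diameter, 20 mm high, about 75 g, right way up on the bench. Origin at the centre of its underside, z up. From below: a plug 14 mm deep (53 mm in diameter, flaring to a ridge of 58 mm at 4 to 6 mm, then a 53 mm neck), then a flange 66 mm in diameter and 6 mm thick with a flat top. Grip it across the flange.
- lid_seat (a point): Centre of the underside of the lid's flange, 14 mm above the lid's underside; coincides with tin_mouth when the lid is home. Laid in the mouth, the lid rests on the dimples with this point about 9 mm above the tin's top; pushed down squarely it yields at about 13 N, snaps past them and then stops hard, the flange on the tin's top.
- lid_top (a point): Centre of the lid's flat top, 20 mm above its underside.
- maul: Leatherworker's maul, loose, 200 mm long, about 0.45 kg: a cream plastic cylinder head 60 mm in diameter and 85 mm long and, on the same axis, a round dark wooden handle 28 mm in diameter and 115 mm long with a brass end. Origin at the centre of the head's free flat end; z runs from there up the handle. It starts in the rest, head down, its axis 35 degrees from vertical.
- maul_face (a point): Centre of the flat end of the maul's head (the body's origin): the pressing face.
- maul_grip (a point): Point on the axis of the maul's handle, 155 mm from the flat end (45 mm from the handle's end), to grip.
- rest: Wooden maul rest, fixed: a base board 140 by 90 by 15 mm with an open trough leaning 35 degrees from vertical. Origin on the bench, z up. The maul's axis, head to handle, points along (-sin 35, 0, cos 35 deg) of this frame. The trough's floor lies under the head on the -x side; it is open above and at the handle end: the maul comes out straight up or along its axis.
- rest_seat (a point): Where the centre of the maul's flat end lies when the maul is home in its rest: on the trough's toe ledge, 45 mm above the bench, straight above the origin of the rest. The trough's floor is 30 mm from the maul's axis; its side cheeks are 66 mm apart; both reach 75 mm up the head from the ledge.
- spool_black: Standing spool of black waxed thread, 54 mm in diameter, 110 mm high. Origin at the centre of its underside. A bystander, to be left alone.
- spool_tan: Standing spool of tan thread, 50 mm in diameter, 100 mm high. Origin at the centre of its underside. A bystander.
- dye_bottle: Closed amber bottle with a black cap, 54 mm in diameter, 130 mm high. Origin at the centre of its underside. A bystander.
- rivet_jar: Closed brass-coloured jar with a dark lid, 64 mm in diameter, 75 mm high. Origin at the centre of its underside. A bystander.
- pliers: Pliers with red handles lying on the bench, 170 mm long, 14 mm high. Origin near the pivot, on the bench; x runs from handles to jaws. A bystander.
- hammer: Small hammer with a wooden handle lying on the bench. Origin under its middle; x runs from the handle to the head. A bystander.
- brush: Brush with a pale wooden handle lying on the bench. Origin under its middle; x runs from handle to bristles. A bystander.

How it is judged:
By the outcome, as a careful person would: the job done as asked, in the order asked, and still so for the second after the job is handed in, with the robot touching nothing.
It also fails if it takes over 61 s, if anything falls off the work surface, if the arm or the gripper's body presses on something with over 40 N, if the wrist force passes 120 N, or if a joint passes its speed limit or range.

### The arm

A 7-joint arm with a two-finger parallel gripper is mounted at the origin on the work surface. World frame = base frame: x ahead of the robot, y to its left, z up, the work surface at z = 0. Lengths are in m, angles in rad, forces in N, time in s.
With the tool pointing down it reaches from about 0.4 to 0.85 m from the base axis. Payload 4.5 kg.
Tool frame: the origin (TCP) lies at the very end of the fingers, on their centre line; the grasp point (between the pads) lies 19 mm behind it (r.grip_point_offset is the distance from the TCP to the grasp point, in m); z points along the fingers, y is the line along which they close (so a half turn about z gives the same grasp; the last joint's range is limited). The gripper opens to 88 mm and grips with 3 to 60 N. Pads are 18 mm wide; open, the fingers measure 123 mm over their backs; the gripper's body (75 mm by 187 mm) begins 45 mm behind the grasp point.
Start: joints at [0.034, 0.689, -0.195, 1.565, 0.157, 0.902, -0.215], TCP at [0.625, 0, 0.239] pointing down, gripper open.
Joint ranges: [-3.01, 3.01], [-0.46, 2.08], [-1.47, 1.51], [0.13, 2.56], [-1, 4.14], [0.04, 2.09], [-2.66, 2.66]. Speed limits (rad/s): [2.57, 2.57, 3.14, 3.14, 3.14, 3.14, 3.14].

### API

Orientations are given as a unit quaternion [x, y, z, w].
In Python, from plant import r gives the robot as it stands.
- The arm moves only by the tool carry_out, never from a script. Its argument "rows" is a list of rows, each a list of 3 entries, a list of its own where there are three numbers: the shift along the tool's x, y, z in cm, then the turn, a rotation vector about the tool's x, y, z in degrees, then the closure, from 0 (fully open) to 1 (shut). A call has 1 to 12 rows; each row is the pose to reach, as a shift and turn from the pose commanded when the call began, along the tool's axes at that moment; what a row does not reach only later rows make up. A row lasts 1/10 s, in which the tool goes at most 50 mm and 8.59 degrees, less where a joint would pass 70% of its speed; a pose out of reach is approached as far as the arm can. A call with a gripper value outside its range is refused whole. The fingers move at their own pace and stop on an object; "newtons" is the grip in N (left out, the last holds). Time passes only in rows, so rows that repeat a pose let the fingers close. It gives the time, the measured TCP pose, the force, the opening and the grip force at its end, in the units of the state.
- r.get_state(): the state, without advancing time (a new reading comes with each control period).
- r.snapshot(name): name is "scene" or "side" or "wrist"; returns a dict with "image" (480x640x3 uint8, red, green, blue), "fx", "fy", "cx", "cy" (pixels), "dist_coeffs" ([k1, k2, p1, p2, k3] as OpenCV has them; the pictures are not rectified), "pose" (4x4, takes a point from camera to world coordinates). Camera axes: x right, y up, looking along -z (the intrinsics and any distortion apply to the point x, -y, -z); pixel columns grow to the right and rows downward; lengths in m; the calibration is good to about 2 mm. A picture is of the moment at which its call begins. There is no depth.
- r.finish_job(): hands the job in; it is judged then, once.
The state is a dict: "clock": time; "q": joint angles; "qd": joint speeds; "joint_torque": joint torques, N m; "tool_pos": TCP position; "eef_rot": TCP orientation; "contact_force": force on the tool from outside, world axes, zero at the start; "moment": the same for the moment, N m; "opening": opening from 0.0 (shut) to 1.0 (fully open); "finger_force": force on a finger pad.
Only numpy, scipy, OpenCV 4.12 (cv2) and the standard library are available. Lean on these libraries where they do the work, as an engineer would, in place of code of your own. Each camera call takes 0.05 s, during which the arm holds its last target. There are 200 camera calls.

## Working session

There is one attempt and no reset: what is moved stays moved. The work goes in short steps, Python scripts to look and compute and a tool call to move; the robot and the scene stay as the last step left them, time stands still between calls to the robot, and variables do not carry over. Pictures are saved under pics/ and viewed, at most 10 in all, crops included, and the job is handed in when it is done.

Besides the shell and the picture viewer there is one more tool, called after "Call:" as name([rows], argument=value, ...), one row to a line, values as JSON. carry_out: Moves the arm, as the interface text tells. Its arguments: {"type":"object","properties":{"rows":{"type":"array"},"newtons":{"type":"number"}},"required":["rows"]}

```bash
ls; mkdir -p pics
cat > h.py <<'E'
from plant import r
import numpy as np, cv2
from scipy.spatial.transform import Rotation as R
def cam(n):
    s=r.snapshot(n); s['K']=np.array([[s['fx'],0,s['cx']],[0,s['fy'],s['cy']],[0,0,1.]]); s['d']=np.array(s['dist_coeffs'],float); s['pose']=np.array(s['pose']); return s
def save(s,f,crop=None,k=1):
    im=s['image'][:,:,::-1]
    if crop: x0,y0,x1,y1=crop; im=im[y0:y1,x0:x1]
    cv2.imwrite('pics/'+f,cv2.resize(im,None,fx=k,fy=k,interpolation=cv2.INTER_CUBIC) if k!=1 else im)
def onz(s,uv,z):
    n=cv2.undistortPoints(np.array([[uv]],float),s['K'],s['d'])[0,0]
    d=s['pose'][:3,:3]@np.array([n[0],-n[1],-1]); o=s['pose'][:3,3]
    return o+d*(z-o[2])/d[2]
def proj(s,P):
    P=np.atleast_2d(P); c=(P-s['pose'][:3,3])@s['pose'][:3,:3]; c=c*[1,-1,-1]
    return cv2.projectPoints(c,np.zeros(3),np.zeros(3),s['K'],s['d'])[0][:,0]
def tool():
    st=r.get_state(); return np.array(st['tool_pos']),R.from_quat(st['eef_rot']),st
def go(p,Rt=None):
    "shift (cm) and rotvec (deg) to world pose in tool axes"
    p0,R0,st=tool(); print('t',st['clock'],'tcp',p0.round(4))
    print('shift',(R0.inv().apply(np.array(p)-p0)*100).round(2), 'turn',None if Rt is None else np.degrees((R0.inv()*Rt).as_rotvec()).round(2))
E
python3 - <<'E'
from h import *
import pickle
D={}
for n in('scene','side','wrist'):
    s=cam(n); save(s,n+'0.png'); D[n]=s; print(n,s['pose'].round(3).tolist(),s['fx'],s['d'])
pickle.dump(D,open('s0.pkl','wb'))
print(r.get_state(), r.grip_point_offset)
E
```

```text
pics
scene [[-0.535, -0.458, 0.711, 1.347], [0.845, -0.306, 0.439, 0.536], [0.017, 0.835, 0.55, 0.743], [0.0, 0.0, 0.0, 1.0]] 447.28486663701784 [-0.06222296  0.          0.          0.          0.        ]
side [[0.836, 0.306, -0.455, -0.094], [-0.548, 0.445, -0.708, -0.96], [-0.014, 0.841, 0.54, 0.897], [0.0, 0.0, 0.0, 1.0]] 588.0805458942122 [-0.17408329  0.          0.          0.          0.        ]
wrist [[1.0, -0.001, 0.002, 0.624], [0.0, 0.966, 0.259, 0.067], [-0.002, -0.259, 0.966, 0.384], [0.0, 0.0, 0.0, 1.0]] 361.2816583802497 [-0.07074754  0.          0.          0.          0.        ]
{'clock': 0.15, 'q': array([ 0.03379659,  0.68979274, -0.19453866,  1.56600845,  0.15727859,
        0.90248974, -0.21510789]), 'qd': array([-0.00043405, -0.00359529,  0.00165516, -0.00579269,  0.00046431,
        0.00132333, -0.00166151]), 'joint_torque': array([-1.46674727e-03, -5.27863634e+01, -1.26819178e+00, -1.53587687e+01,
       -5.24473807e-02,  3.92338901e-03,  1.12435155e-04]), 'tool_pos': array([ 6.24568551e-01, -1.88883456e-05,  2.38119427e-01]), 'eef_rot': array([ 7.07090930e-01,  7.07122328e-01, -4.86975371e-04, -4.39229465e-04]), 'contact_force': array([-0.04899859,  0.25814556, -0.14375397]), 'moment': array([-0.023814  , -0.00282862,  0.06691433]), 'finger_force': 0.0, 'opening': 0.9962303696470926} 0.0187
```

View pics/scene0.png

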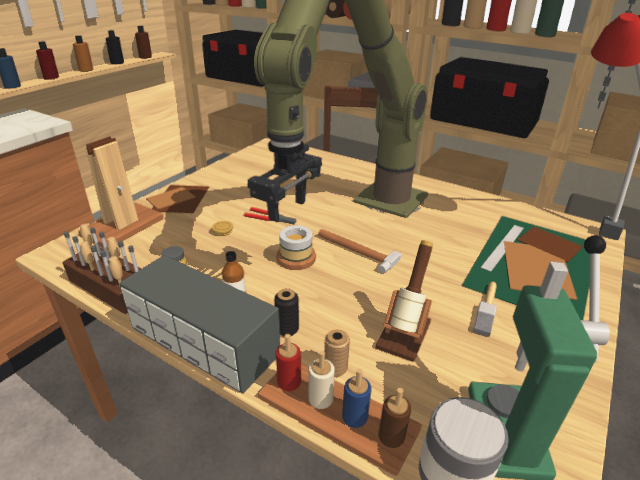

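View pics/side0.png

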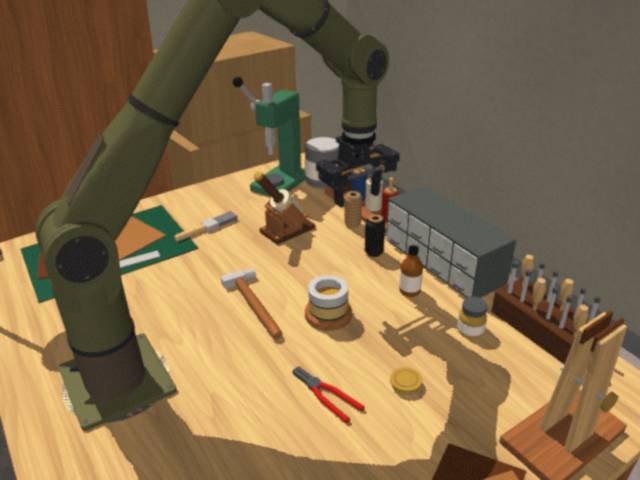

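The scene view shows the tin (mouth near 296,233), the lid (222,228) and the maul in its rest (handle end 427,243, base about 405,335). The side view has the tin at (328,290), the lid at (407,379) and the maul's handle end at (260,177). I'll enlarge both.

Run:
```python
import pickle;from h import *
D=pickle.load(open('s0.pkl','rb'))
a=D['scene']['image'][205:365,200:460,::-1]; b=D['side']['image'][160:400,220:440,::-1]
cv2.imwrite('pics/sc1.png',cv2.resize(a,None,fx=3,fy=3,interpolation=2)); cv2.imwrite('pics/sd1.png',cv2.resize(b,None,fx=2.5,fy=2.5,interpolation=2))
```

```text
(no output)
```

View pics/sc1.png

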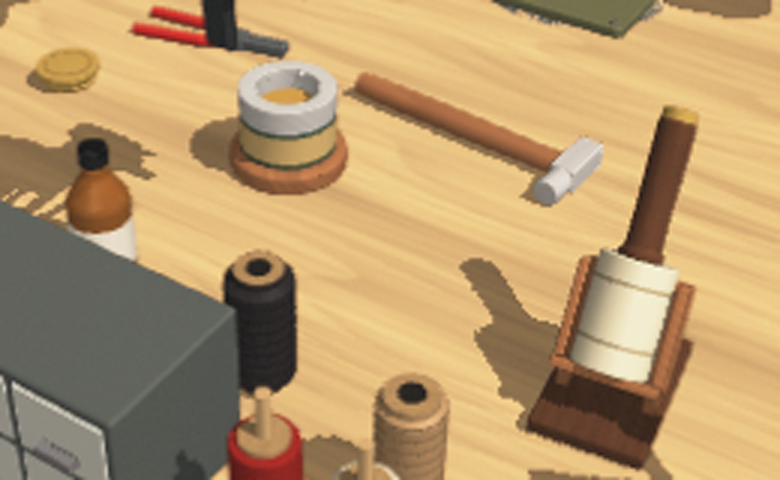

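View pics/sd1.png

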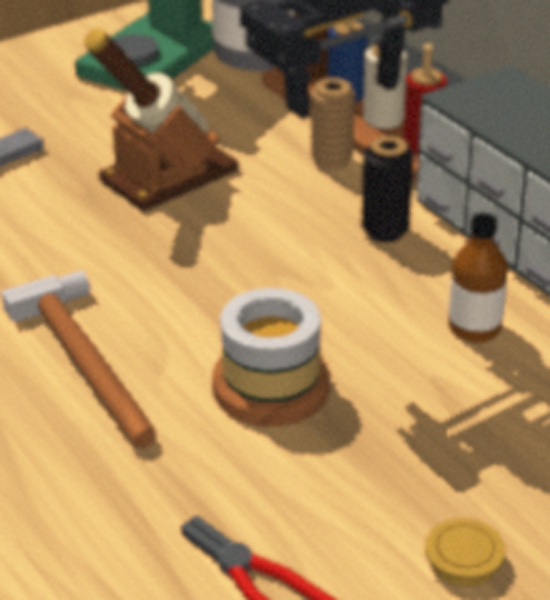

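Enlarged (scene crop ×3 from (200,205), side crop ×2.5 from (220,160)), the points are:
- **Tin top centre:** about (288,88) scene, (271,322) side.
- **Lid top:** (67,66) scene, (465,547) side.
- **Handle end:** (681,113) scene, (98,40) side.
- **Base corners:** scene (641,467), (528,428), (692,345); side (147,208), (100,175), (238,163).

Run:
```python
import pickle;from h import *
D=pickle.load(open('s0.pkl','rb'))
S=lambda u,v:(200+(u-.5)/3,205+(v-.5)/3)
T=lambda u,v:(220+(u-.5)/2.5,160+(v-.5)/2.5)
A,B=D['scene'],D['side']
def ray(s,uv):
    a=s['pose'][:3,3]; b=onz(s,uv,0.)-a; return a,b/np.linalg.norm(b)
def tri(u,v):
    (o,d),(p,e)=ray(A,u),ray(B,v)
    t=np.linalg.lstsq(np.c_[d,-e],p-o,rcond=None)[0]; x,y=o+t[0]*d,p+t[1]*e
    return ((x+y)/2).round(4),np.linalg.norm(x-y).round(4)
for n,u,v,z in[('tin',(288,88),(271,322),.085),('lid',(67,66),(465,547),.02),('hend',(681,113),(98,40),.045+.2*.819)]:
    print(n,tri(S(*u),T(*v)),onz(A,S(*u),z).round(4),onz(B,T(*v),z).round(4))
for u in[(641,467),(528,428),(692,345)]: print('base sc',onz(A,S(*u),0.).round(4))
for u in[(147,208),(100,175),(238,163)]: print('base sd',onz(B,T(*u),0.).round(4))
```

```text
tin (array([ 0.4946, -0.0704,  0.0805]), np.float64(0.0041)) [ 0.4984 -0.0654  0.085 ] [ 0.4924 -0.0773  0.085 ]
lid (array([ 0.5031, -0.3431,  0.0166]), np.float64(0.0018)) [ 0.5064 -0.3383  0.02  ] [ 0.5014 -0.3461  0.02  ]
hend (array([0.526 , 0.3035, 0.2058]), np.float64(0.0059)) [0.5263 0.3058 0.2088] [0.5234 0.2932 0.2088]
base sc [0.6685 0.3633 0.    ]
base sc [0.6788 0.2769 0.    ]
base sc [0.5256 0.3482 0.    ]
base sd [0.5558 0.2676 0.    ]
base sd [0.5457 0.3601 0.    ]
base sd [0.6926 0.2913 0.    ]
```

Call:
carry_out([
  [[-3, -5, 0], [0, 0, 0], 0],
  [[-6, -9, 0], [0, 0, 0], 0],
  [[-8, -12.5, 0], [0, 0, 0], 0],
  [[-8, -12.5, 0], [0, 0, 0], 0],
  [[-8, -12.5, 0], [0, 0, 0], 0],
  [[-8, -12.5, 0], [0, 0, 0], 0],
])

```text
clock: 0.75
tool_pos: [0.5015, -0.0792, 0.239]
eef_rot: [0.707, 0.707, 0.001, 0.0]
contact_force: [1.2, 0.1, 0.0]
opening: 0.997
finger_force: 0.0
```

Run:
```python
import pickle;from h import *
s=cam('wrist'); save(s,'w1.png'); pickle.dump(s,open('w1.pkl','wb'))
print(tool()[0],tool()[2]['qd'].round(3))
for p in[(.4946,-.0704,.085),(.503,-.343,.02)]:print(proj(s,p))
```

```text
[ 0.50164591 -0.07891551  0.23887323] [-0.008  0.006  0.002 -0.    -0.     0.001  0.002]
[[315.68413864 213.76618257]]
[[324.69163211 421.36070928]]
```

View pics/w1.png

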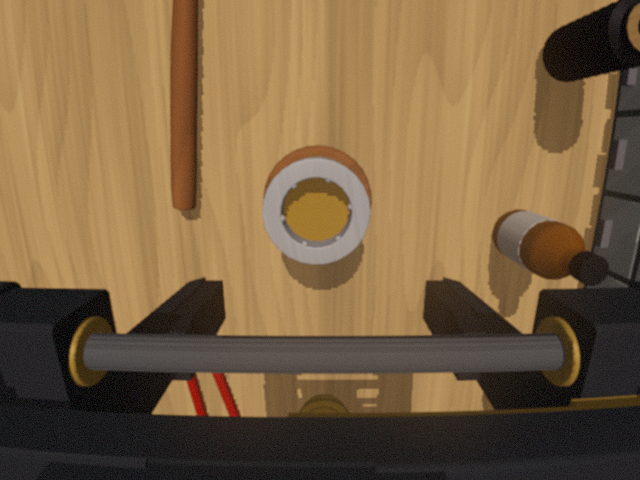

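The wrist view shows the tin's top ring spanning x 263–372 and y 158–265, so its centre is (317.5,211.5). The lid is half hidden at about (325,405).

Run:
```python
import pickle;from h import *
s=pickle.load(open('w1.pkl','rb')); print('tin',onz(s,(317.5,211.5),.085).round(4), 'mouth', onz(s,(317,213),.085).round(4))
go((.503,-.35,.17))
```

```text
tin [ 0.4961 -0.0685  0.085 ] mouth [ 0.4957 -0.0697  0.085 ]
t 0.8 tcp [ 0.5016 -0.0789  0.2389]
shift [-27.11   0.08   6.87] turn None
```

Call:
carry_out([
  [[-4, 0, 0], [0, 0, 0], 0],
  [[-9, 0, 0], [0, 0, 0], 0],
  [[-14, 0, 2], [0, 0, 0], 0],
  [[-19, 0, 4], [0, 0, 0], 0],
  [[-24, 0, 6], [0, 0, 0], 0],
  [[-27, 0, 7], [0, 0, 0], 0],
  [[-27, 0, 7], [0, 0, 0], 0],
  [[-27, 0, 7], [0, 0, 0], 0],
  [[-27, 0, 7], [0, 0, 0], 0],
])

```text
clock: 1.7
tool_pos: [0.5016, -0.3478, 0.1689]
eef_rot: [0.706, 0.708, 0.001, -0.0]
contact_force: [0.3, -0.2, -0.0]
opening: 1.002
finger_force: 0.0
```

Run:
```python
import pickle;from h import *
s=cam('wrist'); save(s,'w2.png'); pickle.dump(s,open('w2.pkl','wb'))
print(tool()[0],tool()[1].as_quat(),proj(s,(.503,-.343,.02)))
```

```text
[ 0.50161381 -0.34770469  0.1691356 ] [7.05872722e-01 7.08338117e-01 8.94136166e-04 1.13797863e-04] [[325.59798139 219.64263853]]
```

View pics/w2.png

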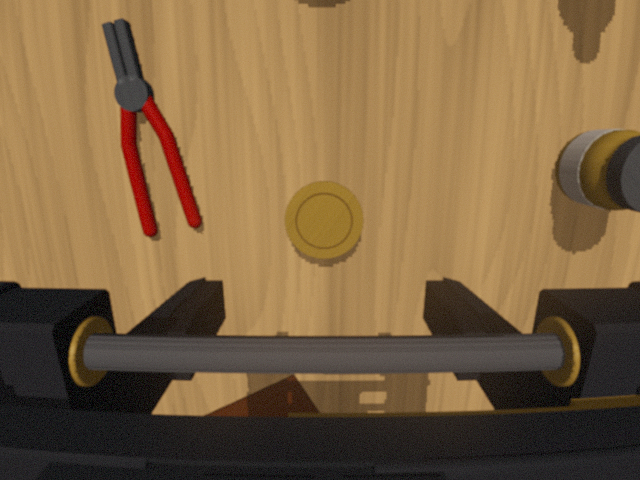

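The lid outline spans x 285–363 and y 181–259, so its centre is (324,220). The jar's left edge is at about (560,172), and I'll check its clearance.

Run:
```python
import pickle;from h import *
s=pickle.load(open('w2.pkl','rb')); l=onz(s,(324,220),.019); print('lid',l.round(4),'jar',onz(s,(560,180),.015).round(4),onz(s,(622,175),.075).round(4))
go((l[0],l[1],.008),R.from_quat([.7071,.7071,0,0]))
```

```text
lid [ 0.5017 -0.3435  0.019 ] jar [ 0.7029 -0.3084  0.015 ] [ 0.7087 -0.2985  0.075 ]
t 1.75 tcp [ 0.5016 -0.3477  0.1691]
shift [ 0.4  -0.02 16.11] turn [ 0.08 -0.06  0.2 ]
```

Call:
carry_out([
  [[0.4, 0, 4], [0, 0, 0], 0],
  [[0.4, 0, 8], [0, 0, 0], 0],
  [[0.4, 0, 12], [0, 0, 0], 0],
  [[0.4, 0, 14], [0, 0, 0], 0],
  [[0.4, 0, 15.5], [0, 0, 0], 0],
  [[0.4, 0, 16], [0, 0, 0], 0],
  [[0.4, 0, 16], [0, 0, 0], 0],
  [[0.4, 0, 16], [0, 0, 0], 0],
])

```text
clock: 2.55
tool_pos: [0.5011, -0.3462, 0.01]
eef_rot: [0.707, 0.707, 0.0, 0.001]
contact_force: [-0.6, -0.2, 0.8]
opening: 1.002
finger_force: 0.0
```

Call:
carry_out([
  [[0, 0, 0], [0, 0, 0], 0.3],
  [[0, 0, 0], [0, 0, 0], 1],
  [[0, 0, 0], [0, 0, 0], 1],
  [[0, 0, 0], [0, 0, 0], 1],
  [[0, 0, 0], [0, 0, 0], 1],
  [[0, 0, 0], [0, 0, 0], 1],
], newtons=20)

```text
clock: 3.15
tool_pos: [0.5004, -0.3463, 0.0093]
eef_rot: [0.707, 0.707, 0.0, 0.001]
contact_force: [-0.4, 1.4, 6.5]
opening: 0.738
finger_force: 20.0
```

Call:
carry_out([
  [[0, 0, -2], [0, 0, 0], 1],
  [[0, 0, -5], [0, 0, 0], 1],
  [[0, 0, -9], [0, 0, 0], 1],
  [[4, 0, -12], [0, 0, 0], 1],
  [[8, 0, -15], [0, 0, 0], 1],
  [[12, 0, -15], [0, 0, 0], 1],
  [[16, 0, -15], [0, 0, 0], 1],
  [[20, 0, -15], [0, 0, 0], 1],
  [[24, 0, -15], [0, 0, 0], 1],
  [[27.5, -0.5, -15], [0, 0, 0], 1],
  [[27.5, -0.5, -15], [0, 0, 0], 1],
  [[27.5, -0.5, -15], [0, 0, 0], 1],
])

```text
clock: 4.35
tool_pos: [0.4948, -0.0704, 0.1586]
eef_rot: [0.706, 0.708, -0.0, -0.0]
contact_force: [-0.8, -0.5, -1.2]
opening: 0.739
finger_force: 20.0
```

Run:
```python
import pickle;from h import *
s=cam('wrist'); save(s,'w3.png',(180,120,470,340),2.7); pickle.dump(s,open('w3.pkl','wb'))
p,q,st=tool(); print(p,q.as_quat().round(4),st['opening'],st['contact_force'])
print('tcp',proj(s,p),'tin',proj(s,(.4957,-.0697,.085)))
```

```text
[ 0.49489217 -0.07180969  0.15858821] [ 7.073e-01  7.069e-01 -4.000e-04  2.000e-04] 0.7376430231661995 [-1.17012771  0.20731637 -0.60192411]
tcp [[324.79430667 302.63993317]] tin [[325.86442281 250.12541798]]
```

View pics/w3.png

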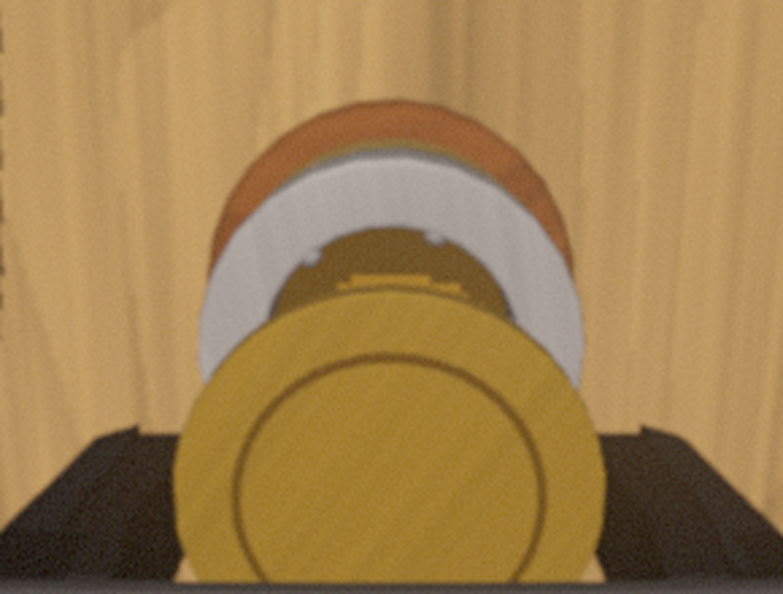

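The lid top spans u 174–605 in the crop (centre 324.3 px in the image) with its far edge at v 227.4. The tin ring is centred at u≈325.0 with its far edge at v 177.4. From these I get both centres.

Run:
```python
import pickle;from h import *
s=pickle.load(open('w3.pkl','rb'));p=tool()[0]
L=lambda u,v:(180+(u-.5)/2.7,120+(v-.5)/2.7)
for n,z,rad,l,rt,vr,top in[('lid',p[2]+.0107,.033,174,605,485,(390,290)),('tin',.085,.046,199,584,330,(391,155)),('mouth',.085,.030,268,513,330,(391,226))]:
    a,b,t=onz(s,L(l,vr),z),onz(s,L(rt,vr),z),onz(s,L(*top),z)
    print(n,'x',((a+b)/2)[0].round(4),'width',(b-a)[0].round(4),'y',(t[1]-rad).round(4))
go((.495,-.07,.158))
```

```text
lid x 0.4946 width 0.0653 y -0.0682
tin x 0.495 width 0.0903 y -0.0698
mouth x 0.4948 width 0.0574 y -0.0698
t 4.4 tcp [ 0.4949 -0.0718  0.1586]
shift [0.18 0.01 0.06] turn None
```

Call:
carry_out([
  [[-0.15, 0, 2], [0, 0, 0], 1],
  [[-0.15, 0, 4], [0, 0, 0], 1],
  [[-0.15, 0, 5.5], [0, 0, 0], 1],
  [[-0.15, 0, 6.2], [0, 0, 0], 1],
  [[-0.15, 0, 6.5], [0, 0, 0], 1],
  [[-0.15, 0, 6.7], [0, 0, 0], 1],
  [[-0.15, 0, 6.8], [0, 0, 0], 1],
  [[-0.15, 0, 6.8], [0, 0, 0], 1],
  [[-0.15, 0, 6.8], [0, 0, 0], 1],
])

```text
clock: 5.3
tool_pos: [0.4953, -0.0725, 0.0911]
eef_rot: [0.707, 0.707, 0.0, 0.0]
contact_force: [-0.8, 0.4, -0.7]
opening: 0.738
finger_force: 20.0
```

Call:
carry_out([
  [[0, 0, 0.1], [0, 0, 0], 1],
  [[0, 0, 0.15], [0, 0, 0], 1],
  [[0, 0, 0.15], [0, 0, 0], 1],
  [[0, 0, 0.15], [0, 0, 0], 0.4],
  [[0, 0, 0.15], [0, 0, 0], 0],
  [[0, 0, 0.15], [0, 0, 0], 0],
  [[0, 0, 0.15], [0, 0, 0], 0],
  [[0, 0, 0.15], [0, 0, 0], 0],
])

```text
clock: 6.1
tool_pos: [0.4951, -0.0726, 0.0892]
eef_rot: [0.707, 0.707, -0.0, 0.0]
contact_force: [-0.5, 0.1, 0.5]
opening: 0.998
finger_force: 0.0
```

Call:
carry_out([
  [[0, 0, -1], [0, 0, 0], 0],
  [[0, 0, -3], [0, 0, 0], 0],
  [[0, 0, -6], [0, 0, 0], 0],
  [[0, 0, -10], [0, 0, 0], 0],
  [[0, 0, -13], [0, 0, 0], 0],
  [[0, 0, -13], [0, 0, 0], 0],
  [[0, 0, -13], [0, 0, 0], 0],
])

```text
clock: 6.8
tool_pos: [0.4951, -0.0726, 0.22]
eef_rot: [0.707, 0.707, 0.001, 0.001]
contact_force: [-0.3, -0.0, -1.0]
opening: 1.002
finger_force: 0.0
```

Run:
```python
import pickle;from h import *
D={n:cam(n) for n in('wrist','side','scene')}; pickle.dump(D,open('s4.pkl','wb'))
p=tool()[0];print(p)
s=D['wrist'];c=proj(s,(.495,-.07,.1))[0];print(c)
B=lambda s,P,w,h,k:cv2.resize(s['image'][int(P[1]-h/2):int(P[1]+h/2),int(P[0]-w/2):int(P[0]+w/2),::-1],None,fx=k,fy=k,interpolation=2)
a=B(s,c,200,150,2)
b=B(D['side'],proj(D['side'],(.495,-.07,.08))[0],80,60,5); e=B(D['scene'],proj(D['scene'],(.495,-.07,.08))[0],80,60,5)
cv2.imwrite('pics/m4.png',np.vstack([np.hstack([b,e]),np.hstack([a,a*0])]))
```

```text
[ 0.49407456 -0.07245513  0.21823222]
[323.82001374 230.01285886]
```

View pics/m4.png

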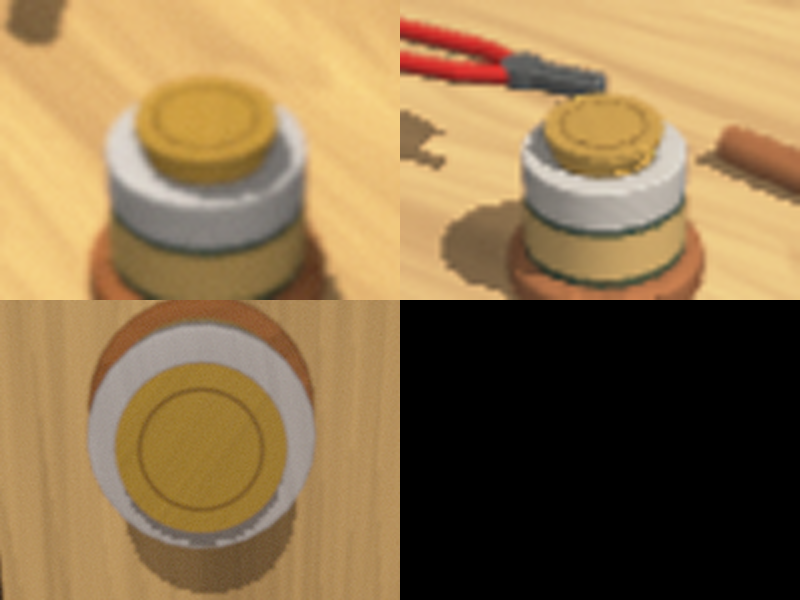

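The lid sits level and centred in the mouth: ring centre (201,435), lid centre (201,447) at its greater height. Next I look at the maul from above.

Call:
carry_out([
  [[2, 0, -4], [0, 0, 0], 0],
  [[6, 0.5, -7], [0, 0, 0], 0],
  [[10, 1, -9], [0, 0, 0], 0],
  [[14, 1.5, -11], [0, 0, 0], 0],
  [[18, 2, -13], [0, 0, 0], 0],
  [[22, 2.5, -14], [0, 0, 0], 0],
  [[26, 3, -14], [0, 0, 0], 0],
  [[30, 3.5, -14], [0, 0, 0], 0],
  [[34, 4, -14], [0, 0, 0], 0],
  [[38, 4.5, -14], [0, 0, 0], 0],
  [[41, 4.5, -14], [0, 0, 0], 0],
  [[41, 4.5, -14], [0, 0, 0], 0],
])

```text
clock: 8.15
tool_pos: [0.5374, 0.3433, 0.3567]
eef_rot: [0.704, 0.71, -0.001, -0.002]
contact_force: [1.1, 0.3, -0.0]
opening: 1.0
finger_force: 0.0
```

Call:
carry_out([
  [[0, 0, 0], [0, 0, 0], 0],
  [[0, 0, 0], [0, 0, 0], 0],
  [[0, 0, 0], [0, 0, 0], 0],
])

```text
clock: 8.45
tool_pos: [0.5405, 0.3356, 0.359]
eef_rot: [0.708, 0.706, -0.001, 0.0]
contact_force: [-0.7, -0.3, -0.3]
opening: 0.999
finger_force: 0.0
```

Run:
```python
import pickle;from h import *
s=cam('wrist'); save(s,'w5.png',None,1.25); pickle.dump(s,open('w5.pkl','wb'))
p,q,st=tool();print(p,q.as_quat(),st['q'].round(3))
```

```text
[0.54047666 0.33587582 0.35922016] [ 7.07889253e-01  7.06323273e-01 -3.03152190e-04  3.85541710e-04] [-0.525  0.598 -0.197  1.354  0.119  1.202 -0.733]
```

View pics/w5.png

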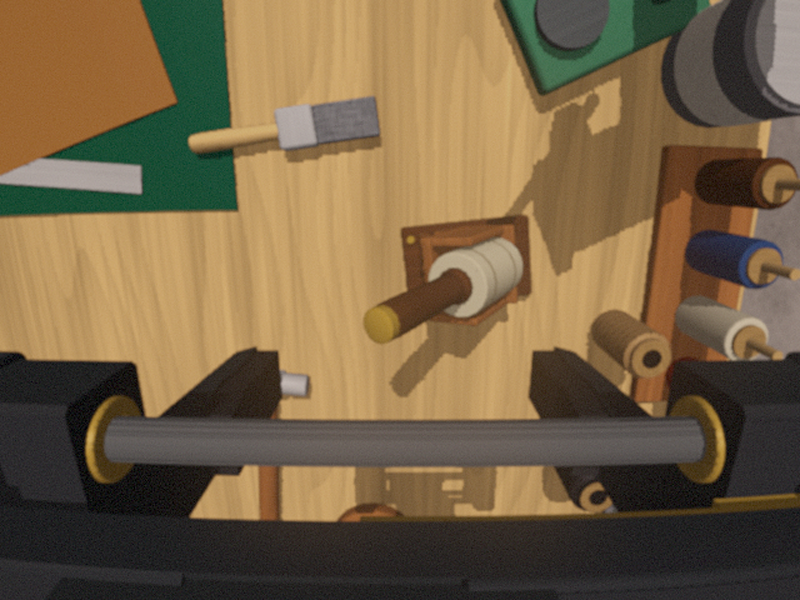

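The wrist view (×1.25) gives:
- **Handle end centre:** about (381,323).
- **Base board's top corners:** (403,227), (528,216) and (530,294).
- **Junction of head and handle:** about (460,283).

Run:
```python
import pickle;from h import *
s=pickle.load(open('w5.pkl','rb'));D=pickle.load(open('s0.pkl','rb'))
L=lambda u,v:((u-.5)/1.25,(v-.5)/1.25)
he=onz(s,L(381,323),.2088);print('hend',he.round(4))
c=[onz(s,L(*u),.015) for u in[(403,227),(528,216),(530,294)]]
for x in c:print(x.round(4))
d=c[1]-c[0];e=c[1]-c[2];print('yaw',np.degrees(np.arctan2(d[1],d[0])),np.degrees(np.arctan2(-e[0],e[1])),np.linalg.norm(d),np.linalg.norm(e))
for yaw in(5,6,8):
    y=np.radians(yaw);ax=np.array([-np.sin(np.radians(35))*np.cos(y),-np.sin(np.radians(35))*np.sin(y),np.cos(np.radians(35))])
    f=he-.2*ax
    P=np.array([f+.085*ax,f+.2*ax])
    o=f*[1,1,0]; X=np.array([np.cos(y),np.sin(y),0]);Y=np.array([-X[1],X[0],0])
    cor=[((x-o)@X).round(4) for x in c],[((x-o)@Y).round(4) for x in c]
    print(yaw,'face',f.round(4),'junc px',(proj(s,P[0])*1.25+.5).round(1),'corners in rest',cor)
    for n,k,off in(('scene',3,(200,205)),('side',2.5,(220,160))):print('  ',n,((proj(D[n],P)-off)*k+.5).round(1).tolist())
```

```text
hend [0.5234 0.3061 0.2088]
[0.5377 0.3518 0.015 ]
[0.6726 0.3637 0.015 ]
[0.6805 0.2769 0.015 ]
yaw 5.058909325491099 5.2152336645183865 0.13540370176616648 0.08723611317568693
5 face [0.6376 0.3161 0.045 ] junc px [[460.4 283.8]] corners in rest ([np.float64(-0.0964), np.float64(0.039), np.float64(0.0393)], [np.float64(0.0443), np.float64(0.0444), np.float64(-0.0428)])
   scene [[638.6, 261.6], [682.7, 111.3]]
   side [[147.9, 94.6], [92.3, 35.6]]
6 face [0.6375 0.3181 0.045 ] junc px [[460.3 282.6]] corners in rest ([np.float64(-0.0957), np.float64(0.0397), np.float64(0.0385)], [np.float64(0.044), np.float64(0.0417), np.float64(-0.0455)])
   scene [[640.1, 262.0], [682.7, 111.3]]
   side [[147.3, 94.2], [92.3, 35.6]]
8 face [0.637 0.322 0.045] junc px [[460.1 280.1]] corners in rest ([np.float64(-0.0941), np.float64(0.0411), np.float64(0.0369)], [np.float64(0.0433), np.float64(0.0363), np.float64(-0.0508)])
   scene [[643.2, 262.9], [682.7, 111.3]]
   side [[146.1, 93.5], [92.3, 35.6]]
```

```bash
cat >> h.py <<'E'
Y=np.radians(5.2); T=np.radians(35); F=np.array([.6376,.3163,.045])
AX=np.array([-np.sin(T)*np.cos(Y),-np.sin(T)*np.sin(Y),np.cos(T)])
xt=np.array([-np.sin(Y),np.cos(Y),0]); RM=R.from_matrix(np.c_[xt,np.cross(-AX,xt),-AX])
RD=R.from_matrix(np.c_[xt,np.cross([0,0,-1.],xt),[0,0,-1.]])
E
python3 -c "
from h import *
go(F+.235*AX,RM); print((F+.235*AX).round(4),(F+.141*AX).round(4))"
```

```text
t 8.5 tcp [0.5405 0.3359 0.3592]
shift [-3.18 -3.71 12.17] turn [-34.97   1.68  -5.14]
[0.5034 0.3041 0.2375] [0.5571 0.309  0.1605]
```

Call:
carry_out([
  [[-0.6, -2, 0], [-8, 0.4, -1.2], 0],
  [[-1.2, -4, 0], [-16, 0.8, -2.4], 0],
  [[-2, -6, 1], [-24, 1.2, -3.5], 0],
  [[-2.7, -7, 3], [-32, 1.5, -4.7], 0],
  [[-3.2, -6, 6], [-35, 1.7, -5.1], 0],
  [[-3.2, -5, 9], [-35, 1.7, -5.1], 0],
  [[-3.2, -3.7, 12.2], [-35, 1.7, -5.1], 0],
  [[-3.2, -3.7, 12.2], [-35, 1.7, -5.1], 0],
  [[-3.2, -3.7, 12.2], [-35, 1.7, -5.1], 0],
  [[-3.2, -3.7, 12.2], [-35, 1.7, -5.1], 0],
])

```text
clock: 9.5
tool_pos: [0.5028, 0.3051, 0.2362]
eef_rot: [0.643, 0.705, 0.222, 0.202]
contact_force: [0.0, -0.5, -0.3]
opening: 1.003
finger_force: 0.0
```

```bash
python3 -c "
from h import *
go(F+.141*AX,RM); import pickle
D={n:cam(n) for n in('wrist','scene','side')}; pickle.dump(D,open('s6.pkl','wb'))
s=D['wrist']; print(tool()[2]['q'].round(3),proj(s,[F+.2*AX,F+.141*AX]).round(1))"
```

```text
t 9.5 tcp [0.5028 0.3051 0.2362]
shift [-0.12  0.12  9.32] turn [-0.03 -0.12  0.05]
[-0.965  0.569  0.189  2.213  1.898  0.311 -2.58 ] [[326.1 274.6]
 [325.7 244.6]]
```

```bash
python3 -c "
from h import *; import pickle
s=pickle.load(open('s6.pkl','rb'))['wrist']; c=s['image'][215:335,250:400]
cv2.imwrite('pics/w6.png',cv2.resize(c[:,:,::-1],None,fx=5,fy=5,interpolation=2))"
```

```text
(no output)
```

View pics/w6.png

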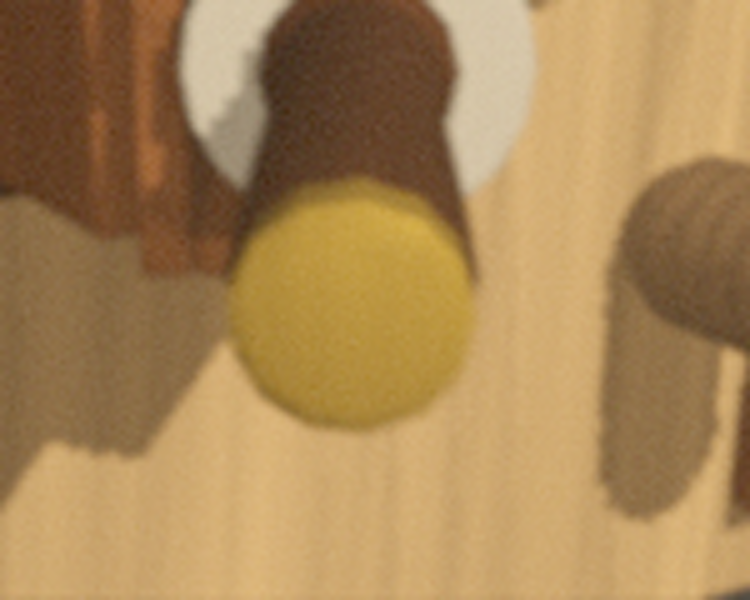

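The brass end is centred at (320.3,277) against the predicted (326.1,274.6). I shift the approach about −3 mm in tool y and −1 mm in tool x.

Call:
carry_out([
  [[-0.2, -0.2, 2], [0, 0, 0], 0],
  [[-0.2, -0.2, 4], [0, 0, 0], 0],
  [[-0.2, -0.2, 6], [0, 0, 0], 0],
  [[-0.2, -0.2, 7.5], [0, 0, 0], 0],
  [[-0.2, -0.2, 8.5], [0, 0, 0], 0],
  [[-0.2, -0.2, 9.1], [0, 0, 0], 0],
  [[-0.2, -0.2, 9.1], [0, 0, 0], 0],
  [[-0.2, -0.2, 9.1], [0, 0, 0], 0],
])

```text
clock: 10.45
tool_pos: [0.5535, 0.3085, 0.1622]
eef_rot: [0.642, 0.705, 0.223, 0.202]
contact_force: [0.2, 0.0, -0.3]
opening: 1.001
finger_force: 0.0
```

Call:
carry_out([
  [[0, 0, 0], [0, 0, 0], 0.5],
  [[0, 0, 0], [0, 0, 0], 0.6],
  [[0, 0, 0], [0, 0, 0], 0.7],
  [[0, 0, 0], [0, 0, 0], 0.8],
  [[0, 0, 0], [0, 0, 0], 1],
  [[0, 0, 0], [0, 0, 0], 1],
  [[0, 0, 0], [0, 0, 0], 1],
  [[0, 0, 0], [0, 0, 0], 1],
], newtons=50)

```text
clock: 11.25
tool_pos: [0.5534, 0.3083, 0.1614]
eef_rot: [0.643, 0.705, 0.223, 0.202]
contact_force: [0.1, -0.7, -0.8]
opening: 0.304
finger_force: 50.1
```

Call:
carry_out([
  [[0, 0, -0.5], [0, 0, 0], 1],
  [[0, 0, -1.5], [0, 0, 0], 1],
  [[0, 0, -3], [0, 0, 0], 1],
  [[0, 0, -5], [0, 0, 0], 1],
  [[0, 0, -7], [0, 0, 0], 1],
  [[0, 0, -9], [0, 0, 0], 1],
  [[0, 0, -11], [0, 0, 0], 1],
  [[0, 0, -12], [0, 0, 0], 1],
  [[0, 0, -12], [0, 0, 0], 1],
  [[0, 0, -12], [0, 0, 0], 1],
])

```text
clock: 12.25
tool_pos: [0.4842, 0.3018, 0.2596]
eef_rot: [0.642, 0.705, 0.223, 0.202]
contact_force: [0.3, -0.2, -5.0]
opening: 0.306
finger_force: 50.0
```

```bash
python3 -c "
from h import *
go((.46,.25,.32),RD); print(tool()[2]['q'].round(3),tool()[2]['contact_force'])"
```

```text
t 12.25 tcp [0.4842 0.3018 0.2596]
shift [-4.92  1.1  -6.61] turn [34.97 -0.13  0.11]
[-0.84   0.497 -0.048  2.225  1.663  0.441 -2.352] [ 0.30171755 -0.22922666 -5.04188016]
```

Call:
carry_out([
  [[-0.6, 0, -1], [5, 0, 0], 1],
  [[-1.4, 0.3, -2.2], [12, 0, 0], 1],
  [[-2.2, 0.5, -3.4], [19, 0, 0], 1],
  [[-3.4, 0.8, -4.6], [26, 0, 0], 1],
  [[-4.4, 1, -5.8], [32, 0, 0], 1],
  [[-4.9, 1.1, -6.6], [35, -0.1, 0.1], 1],
  [[-4.9, 1.1, -6.6], [35, -0.1, 0.1], 1],
  [[-4.9, 1.1, -6.6], [35, -0.1, 0.1], 1],
  [[-4.9, 1.1, -6.6], [35, -0.1, 0.1], 1],
])

```text
clock: 13.15
tool_pos: [0.4638, 0.2477, 0.3189]
eef_rot: [0.677, 0.736, -0.001, 0.0]
contact_force: [0.2, 0.1, -4.6]
opening: 0.304
finger_force: 50.0
```

```bash
python3 -c "
from h import *
go((.495,-.07,.275),RD); p,q,st=tool();print(q.as_matrix().round(4)[:,2],st['q'].round(3),st['contact_force'],st['moment'])"
```

```text
t 13.15 tcp [0.4638 0.2477 0.3189]
shift [-31.92   0.47   4.42] turn [-0.03  0.05 -0.42]
[-5.e-04 -1.e-03 -1.e+00] [-0.268  0.489 -0.487  1.744  0.269  0.976 -0.776] [ 0.21526462  0.08531361 -4.62100417] [-0.02408788 -0.11449484 -0.03414153]
```

Call:
carry_out([
  [[-2, 0, 0], [0, 0, 0], 1],
  [[-5, 0, 0], [0, 0, 0], 1],
  [[-9, 0.1, 0], [0, 0, 0], 1],
  [[-13, 0.2, 0], [0, 0, 0], 1],
  [[-17, 0.2, 0.5], [0, 0, 0], 1],
  [[-21, 0.3, 1], [0, 0, 0], 1],
  [[-25, 0.4, 2], [0, 0, 0], 1],
  [[-28.5, 0.5, 3], [0, 0, 0], 1],
  [[-31, 0.5, 4], [0, 0, 0], 1],
  [[-31.9, 0.5, 4.4], [0, 0, 0], 1],
  [[-31.9, 0.5, 4.4], [0, 0, 0], 1],
  [[-31.9, 0.5, 4.4], [0, 0, 0], 1],
])

```text
clock: 14.35
tool_pos: [0.4944, -0.0649, 0.2762]
eef_rot: [0.674, 0.739, 0.001, -0.0]
contact_force: [-0.6, 0.7, -3.4]
opening: 0.304
finger_force: 50.0
```

Call:
carry_out([
  [[0, 0, 0], [0, 0, 0], 1],
  [[0, 0, 0], [0, 0, 0], 1],
])

```text
clock: 14.55
tool_pos: [0.4948, -0.0654, 0.2765]
eef_rot: [0.674, 0.739, 0.001, 0.0]
contact_force: [-0.2, 0.1, -3.9]
opening: 0.312
finger_force: 50.0
```

```bash
python3 -c "
from h import *; import pickle
go((.495,-.07,.275),RD); p,q,st=tool();print(q.as_matrix().round(4)[:,2],st['q'].round(3),st['contact_force'])
D={n:cam(n) for n in('wrist','scene','side')}; pickle.dump(D,open('s7.pkl','wb'))
# cream head silhouette in side & scene
for n in('side','scene','wrist'):
    s=D[n]; im=s['image'].astype(int)
    c=proj(s,p-[0,0,.1])[0]; print(n,'pred axis px at 5cm/10cm/14.1cm below tcp',proj(s,[p-[0,0,d] for d in(.06,.1,.141)]).round(1).tolist())
    for dv in(-14,-8,-2,4,10,16):
        v=int(c[1]+dv); u0=int(c[0]); row=im[v]
        print(v,[row[u].tolist() for u in (u0-30,u0-20,u0,u0+20,u0+30)])
"
```

```text
t 14.55 tcp [ 0.4948 -0.0654  0.2765]
shift [-0.46 -0.02  0.15] turn [ 0.09 -0.04  0.12]
[ 1.6e-03  8.0e-04 -1.0e+00] [ 0.339  0.499 -0.46   1.882  0.292  0.825 -0.18 ] [-0.20060941  0.06928085 -3.85036769]
side pred axis px at 5cm/10cm/14.1cm below tcp [[325.6, 236.9], [325.8, 252.3], [326.0, 267.6]]
238 [[118, 91, 59], [128, 100, 62], [70, 44, 31], [234, 192, 120], [236, 193, 124]]
244 [[133, 104, 67], [127, 100, 64], [197, 180, 147], [234, 189, 120], [230, 183, 117]]
250 [[156, 121, 76], [213, 166, 105], [142, 130, 103], [233, 188, 121], [229, 183, 115]]
256 [[236, 192, 122], [233, 189, 120], [167, 154, 125], [236, 191, 122], [232, 186, 119]]
262 [[229, 182, 116], [233, 187, 120], [161, 148, 120], [237, 194, 123], [229, 183, 116]]
268 [[226, 178, 114], [234, 191, 121], [141, 128, 99], [238, 194, 123], [243, 205, 130]]
scene pred axis px at 5cm/10cm/14.1cm below tcp [[296.0, 190.7], [296.2, 204.3], [296.4, 217.7]]
190 [[226, 185, 125], [234, 198, 134], [113, 71, 48], [218, 174, 118], [131, 105, 73]]
196 [[222, 179, 121], [226, 185, 124], [211, 195, 160], [223, 180, 121], [230, 191,
[... 270 characters left out ...]
]]
220 [[124, 81, 58], [99, 52, 50], [206, 187, 154], [235, 199, 135], [233, 194, 130]]
wrist pred axis px at 5cm/10cm/14.1cm below tcp [[324.1, 257.9], [324.0, 240.5], [323.9, 227.4]]
226 [[210, 193, 164], [210, 194, 164], [209, 193, 163], [209, 194, 162], [212, 197, 169]]
232 [[211, 194, 166], [209, 194, 163], [212, 197, 169], [209, 195, 165], [211, 195, 167]]
238 [[210, 194, 165], [211, 195, 166], [110, 77, 54], [209, 192, 166], [208, 192, 162]]
244 [[209, 192, 163], [112, 84, 64], [94, 62, 48], [132, 110, 88], [208, 193, 164]]
250 [[208, 192, 161], [112, 79, 58], [86, 65, 48], [108, 78, 58], [209, 192, 163]]
256 [[208, 192, 164], [81, 60, 42], [85, 62, 43], [88, 65, 48], [208, 192, 164]]
```

```bash
python3 -c "
from h import *; import pickle
D=pickle.load(open('s7.pkl','rb')); p=tool()[0]
for n,off in(('side',20),('scene',20),('wrist',90)):
    s=D[n]; im=s['image'].astype(int); c=proj(s,p-[0,0,.1])[0]
    m=(abs(im[:,:,0]-im[:,:,2]-47)<22)&(im.sum(2)>330)&(im[:,:,0]-im[:,:,1]<26)
    for v in range(int(c[1])-(12 if n!='wrist' else 70),int(c[1])+(24 if n!='wrist' else 20),3 if n!='wrist' else 6):
        u=np.flatnonzero(m[v,int(c[0])-off:int(c[0])+off])+int(c[0])-off
        if len(u): print(n,v,u.min(),u.max(),(u.min()+u.max())/2,len(u))
s=D['wrist'];t=np.linspace(0,6.283,60)
for d in(.056,.141):
    q=proj(s,p+np.c_[.03*np.cos(t),.03*np.sin(t),0*t-d]);print('pred head rim at',d,q.min(0),q.max(0))
for n in('side','scene'):
    a=[proj(D[n],p-[0,0,d])[0].round(1) for d in(.056,.141)];print(n,a)
"
```

```text
side 240 314 339 326.5 23
side 243 314 339 326.5 26
side 246 314 339 326.5 26
side 249 314 339 326.5 26
side 252 314 339 326.5 26
side 255 314 339 326.5 26
side 258 314 339 326.5 26
side 261 314 339 326.5 26
side 264 314 339 326.5 25
side 267 315 339 327.0 25
side 270 315 338 326.5 24
side 273 319 335 327.0 17
scene 192 285 306 295.5 20
scene 195 285 306 295.5 22
scene 198 285 306 295.5 22
scene 201 285 306 295.5 22
scene 204 285 306 295.5 22
scene 207 286 306 296.0 21
scene 210 285 306 295.5 22
scene 213 287 306 296.5 20
scene 216 284 306 295.0 22
scene 219 286 306 296.0 21
scene 222 290 301 295.5 12
wrist 171 309 335 322.0 8
wrist 177 298 349 323.5 5
wrist 183 291 355 323.0 2
wrist 189 286 361 323.5 9
wrist 195 282 364 323.0 35
wrist 201 279 352 315.5 52
wrist 207 277 356 316.5 64
wrist 213 276 371 323.5 72
wrist 219 276 371 323.5 76
wrist 225 277 370 323.5 80
wrist 231 278 369 323.5 86
wrist 237 280 367 323.5 68
wrist 243 277 370 323.5 54
wrist 249 275 372 323.5 49
wrist 255 275 373 324.0 45
pred head rim at 0.056 [273.01067449 211.2224532 ] [374.55897756 307.74372518]
pred head rim at 0.141 [286.95757985 191.76481735] [360.31358693 263.20371434]
side [array([325.8, 235.7]), array([326.1, 267.9])]
scene [array([295.7, 189.3]), array([296.1, 217.7])]
```

Call:
carry_out([
  [[-0.45, 0, 0], [0, 0, 0], 1],
  [[-0.45, 0, 0.5], [0, 0, 0], 1],
  [[-0.45, 0, 1.2], [0, 0, 0], 1],
  [[-0.45, 0, 2], [0, 0, 0], 1],
  [[-0.45, 0, 2.6], [0, 0, 0], 1],
  [[-0.45, 0, 3], [0, 0, 0], 1],
  [[-0.45, 0, 3], [0, 0, 0], 1],
  [[-0.45, 0, 3], [0, 0, 0], 1],
], newtons=60)

```text
clock: 15.5
tool_pos: [0.4951, -0.0713, 0.246]
eef_rot: [0.674, 0.738, 0.0, 0.0]
contact_force: [0.5, -0.1, -3.7]
opening: 0.303
finger_force: 60.0
```

Call:
carry_out([
  [[0, 0, 0.1], [0, 0, 0], 1],
  [[0, 0, 0.2], [0, 0, 0], 1],
  [[0, 0, 0.3], [0, 0, 0], 1],
  [[0, 0, 0.4], [0, 0, 0], 1],
  [[0, 0, 0.5], [0, 0, 0], 1],
  [[0, 0, 0.5], [0, 0, 0], 1],
])

```text
clock: 16.1
tool_pos: [0.4953, -0.0714, 0.2415]
eef_rot: [0.674, 0.738, 0.001, 0.001]
contact_force: [-1.5, -0.1, 2.0]
opening: 0.306
finger_force: 60.0
```

Contact has just been made (+6 N relative). I continue in small steps.

Call:
carry_out([
  [[0, 0, 0.1], [0, 0, 0], 1],
  [[0, 0, 0.2], [0, 0, 0], 1],
  [[0, 0, 0.3], [0, 0, 0], 1],
  [[0, 0, 0.3], [0, 0, 0], 1],
])

```text
clock: 16.5
tool_pos: [0.4946, -0.0715, 0.2375]
eef_rot: [0.674, 0.738, 0.0, -0.0]
contact_force: [-0.3, -0.1, -4.0]
opening: 0.306
finger_force: 60.0
```

Call:
carry_out([
  [[0, 0, 0.1], [0, 0, 0], 1],
  [[0, 0, 0.2], [0, 0, 0], 1],
  [[0, 0, 0.3], [0, 0, 0], 1],
  [[0, 0, 0.3], [0, 0, 0], 1],
])

```text
clock: 16.9
tool_pos: [0.4947, -0.0714, 0.2346]
eef_rot: [0.674, 0.738, 0.0, -0.0]
contact_force: [-0.3, -0.4, -4.1]
opening: 0.301
finger_force: 60.0
```

Call:
carry_out([
  [[0, 0, 0.1], [0, 0, 0], 1],
  [[0, 0, 0.15], [0, 0, 0], 1],
  [[0, 0, 0.2], [0, 0, 0], 1],
  [[0, 0, 0.25], [0, 0, 0], 1],
  [[0, 0, 0.25], [0, 0, 0], 1],
])

```text
clock: 17.4
tool_pos: [0.4951, -0.0713, 0.233]
eef_rot: [0.674, 0.738, 0.0, 0.0]
contact_force: [-1.8, 0.6, 2.6]
opening: 0.301
finger_force: 60.0
```

Call:
carry_out([
  [[0, 0, 0.1], [0, 0, 0], 1],
  [[0, 0, 0.2], [0, 0, 0], 1],
  [[0, 0, 0.2], [0, 0, 0], 1],
])

```text
clock: 17.7
tool_pos: [0.4953, -0.071, 0.2328]
eef_rot: [0.674, 0.738, 0.001, 0.001]
contact_force: [-5.1, 0.8, 19.2]
opening: 0.306
finger_force: 60.0
```

Call:
carry_out([
  [[0, 0, 0.1], [0, 0, 0], 1],
  [[0, 0, 0.2], [0, 0, 0], 1],
  [[0, 0, 0.2], [0, 0, 0], 1],
  [[0, 0, 0.2], [0, 0, 0], 1],
])

```text
clock: 18.1
tool_pos: [0.4955, -0.0708, 0.2327]
eef_rot: [0.674, 0.738, 0.001, 0.002]
contact_force: [-9.3, 1.1, 37.3]
opening: 0.308
finger_force: 60.1
```

Call:
carry_out([
  [[0, 0, -0.5], [0, 0, 0], 1],
  [[0, 0, -1.5], [0, 0, 0], 1],
  [[0, 0, -3], [0, 0, 0], 1],
  [[0, 0, -5], [0, 0, 0], 1],
  [[0, 0, -7], [0, 0, 0], 1],
  [[0, 0, -8.5], [0, 0, 0], 1],
  [[0, 0, -8.5], [0, 0, 0], 1],
  [[0, 0, -8.5], [0, 0, 0], 1],
])

```text
clock: 18.9
tool_pos: [0.4946, -0.0717, 0.3129]
eef_rot: [0.675, 0.738, 0.0, -0.0]
contact_force: [0.0, 0.6, -5.2]
opening: 0.307
finger_force: 60.0
```

```bash
python3 -c "
from h import *; import pickle
D={n:cam(n) for n in('scene','side')}; pickle.dump(D,open('s8.pkl','wb')); D4=pickle.load(open('s4.pkl','rb'))
for n in D:
  for nm,E in(('before',D4),('after',D)):
    s=E[n]; hsv=cv2.cvtColor(s['image'],cv2.COLOR_RGB2HSV); c=proj(s,(.495,-.07,.09))[0].astype(int)
    w=hsv[c[1]-18:c[1]+14,c[0]-22:c[0]+22].astype(int)
    m=(w[:,:,1]>135)&(w[:,:,2]>90)&(w[:,:,0]>17)&(w[:,:,0]<30)
    k,lab,st,ce=cv2.connectedComponentsWithStats(m.astype(np.uint8)); i=1+st[1:,4].argmax()
    print(n,nm,'brass box x,y,w,h,area',(st[i][:2]+c-[22,18]).tolist(),st[i][2:].tolist(),ce[i]+c-[22,18])
  t=np.linspace(0,6.283,60)
  for z in(.1,.091):
    q=proj(D[n],np.c_[.495+.033*np.cos(t),-.07+.033*np.sin(t),0*t+z]);q2=proj(D[n],np.c_[.495+.033*np.cos(t),-.07+.033*np.sin(t),0*t+z-.006]); print('  pred top z',z,q.min(0).round(1),'bottom',q2.max(0).round(1))
p,q,st=tool(); go(F+.261*AX,RM); print(st['contact_force'])
"
```

```text
scene before brass box x,y,w,h,area [284, 223] [23, 16, 306] [295.24183007 230.32679739]
scene after brass box x,y,w,h,area [284, 226] [23, 14, 243] [295.0781893  232.34979424]
  pred top z 0.1 [283.  222.3] bottom [307.1 236.8]
  pred top z 0.091 [283.1 225.1] bottom [307.1 239.6]
side before brass box x,y,w,h,area [315, 273] [27, 21, 480] [327.87916667 282.80416667]
side after brass box x,y,w,h,area [315, 277] [27, 18, 389] [328.1748072  285.53727506]
  pred top z 0.1 [312.7 272.7] bottom [341.9 292.4]
  pred top z 0.091 [312.8 275.9] bottom [341.9 295.6]
t 19.0 tcp [ 0.4941 -0.0716  0.3123]
shift [37.33  2.83  5.37] turn [-3.511e+01 -3.000e-02 -4.000e-02]
[-0.04063335 -0.40260193 -3.22237433]
```

The lid moved 8.8 mm and stopped hard at 37 N under the flat face, and its brass top dropped 3–4 px, so it is home. Now I return the maul along the reverse path.

Call:
carry_out([
  [[2, 0, -0.7], [0, 0, 0], 1],
  [[5, 0, -0.7], [0, 0, 0], 1],
  [[9, 0, -0.7], [0, 0, 0], 1],
  [[13, 0, -0.7], [0, 0, 0], 1],
  [[17, 0, -0.7], [0, 0, 0], 1],
  [[21, 0, -0.7], [0, 0, 0], 1],
  [[25, 0, -0.7], [0, 0, 0], 1],
  [[28.5, 0, -0.7], [0, 0, 0], 1],
  [[31, 0, -0.7], [0, 0, 0], 1],
  [[32.1, -0.1, -0.7], [0, 0, 0], 1],
  [[32.1, -0.1, -0.7], [0, 0, 0], 1],
  [[32.1, -0.1, -0.7], [0, 0, 0], 1],
])

```text
clock: 20.2
tool_pos: [0.4651, 0.246, 0.3199]
eef_rot: [0.675, 0.738, -0.001, 0.001]
contact_force: [-0.0, 0.1, -3.6]
opening: 0.303
finger_force: 60.0
```

```bash
python3 -c "
from h import *
go((.4842,.3018,.2596),R.from_quat([.642,.705,.223,.202])); go((.4842,.3018,.2596),RM); print(tool()[2]['q'].round(3))"
```

```text
t 20.2 tcp [0.4651 0.246  0.3199]
shift [5.4  2.4  6.02] turn [-35.07   0.3   -0.23]
t 20.2 tcp [0.4651 0.246  0.3199]
shift [5.4  2.4  6.02] turn [-35.04   0.16  -0.08]
[-0.261  0.49  -0.493  1.74   0.273  0.982 -0.77 ]
```

Call:
carry_out([
  [[0.6, 0.2, 0.5], [-5, 0, 0], 1],
  [[1.4, 0.6, 1.4], [-12, 0, 0], 1],
  [[2.4, 1, 2.4], [-19, 0.1, 0], 1],
  [[3.6, 1.6, 3.6], [-26, 0.1, -0.1], 1],
  [[4.8, 2.1, 5], [-32, 0.1, -0.1], 1],
  [[5.4, 2.4, 6], [-35, 0.2, -0.1], 1],
  [[5.4, 2.4, 6], [-35, 0.2, -0.1], 1],
  [[5.4, 2.4, 6], [-35, 0.2, -0.1], 1],
  [[5.4, 2.4, 6], [-35, 0.2, -0.1], 1],
])

```text
clock: 21.1
tool_pos: [0.4828, 0.3032, 0.2593]
eef_rot: [0.642, 0.705, 0.222, 0.201]
contact_force: [0.3, 0.4, -3.6]
opening: 0.307
finger_force: 60.0
```

```bash
python3 -c "
from h import *; import pickle
go((.5534,.3083,.1614),RM); print(tool()[2]['q'].round(3),tool()[2]['contact_force'])
D={n:cam(n) for n in('wrist','scene','side')}; pickle.dump(D,open('s9.pkl','wb'))"
```

```text
t 21.1 tcp [0.4828 0.3032 0.2593]
shift [-0.18  0.21 12.08] turn [-0.12 -0.21  0.07]
[-0.938  0.501  0.093  2.229  1.694  0.368 -2.389] [ 0.31513899  0.38699597 -3.55948285]
```

Call:
carry_out([
  [[-0.2, 0.3, 0], [0, 0, 0], 1],
  [[-0.2, 0.3, 1], [0, 0, 0], 1],
  [[-0.2, 0.3, 2.5], [0, 0, 0], 1],
  [[-0.2, 0.3, 4], [0, 0, 0], 1],
  [[-0.2, 0.3, 4], [0, 0, 0], 1],
])

```text
clock: 21.75
tool_pos: [0.5111, 0.3029, 0.229]
eef_rot: [0.644, 0.704, 0.223, 0.202]
contact_force: [0.7, -0.2, -4.6]
opening: 0.308
finger_force: 60.0
```

Call:
carry_out([
  [[0, 0, 1], [0, 0, 0], 1],
  [[0, 0, 2.5], [0, 0, 0], 1],
  [[0, 0, 4], [0, 0, 0], 1],
  [[0, 0, 5.5], [0, 0, 0], 1],
  [[0, 0, 6.5], [0, 0, 0], 1],
  [[0, 0, 7], [0, 0, 0], 1],
  [[0, 0, 7], [0, 0, 0], 1],
])

```text
clock: 22.45
tool_pos: [0.5498, 0.3079, 0.1722]
eef_rot: [0.643, 0.704, 0.223, 0.202]
contact_force: [-0.0, -0.3, -4.2]
opening: 0.304
finger_force: 60.0
```

```bash
python3 -c "
from h import *
go((.5534,.3083,.1614),RM); print(tool()[2]['contact_force'])"
```

```text
t 22.45 tcp [0.5498 0.3079 0.1722]
shift [ 0.01 -0.33  1.09] turn [ 0.02 -0.16 -0.04]
[-0.03103223 -0.33543541 -4.17565724]
```

Call:
carry_out([
  [[0, -0.1, 0.4], [0, 0, 0], 1],
  [[0, -0.2, 0.7], [0, 0, 0], 1],
  [[0, -0.25, 0.9], [0, 0, 0], 1],
  [[0, -0.25, 1], [0, 0, 0], 1],
  [[0, -0.25, 1], [0, 0, 0], 1],
])

```text
clock: 22.95
tool_pos: [0.5532, 0.3088, 0.1626]
eef_rot: [0.643, 0.705, 0.223, 0.202]
contact_force: [-0.3, -0.5, -3.7]
opening: 0.301
finger_force: 60.0
```

```bash
python3 -c "
from h import *
go((.5534,.3083,.1614),RM); print(tool()[2]['contact_force'],tool()[1].inv().apply(tool()[2]['contact_force']))"
```

```text
t 22.95 tcp [0.5532 0.3088 0.1626]
shift [-0.05 -0.06  0.11] turn [ 0.03 -0.21  0.  ]
[-0.33806085 -0.52567784 -3.72942544] [-0.50336015 -2.45531928  2.83147881]
```

Still free. I ease down to the toe ledge.

Call:
carry_out([
  [[0, -0.05, 0.1], [0, 0, 0], 1],
  [[0, -0.05, 0.15], [0, 0, 0], 1],
  [[0, -0.05, 0.2], [0, 0, 0], 1],
  [[0, -0.05, 0.2], [0, 0, 0], 1],
])

```text
clock: 23.35
tool_pos: [0.5534, 0.3092, 0.1614]
eef_rot: [0.642, 0.705, 0.224, 0.201]
contact_force: [-5.2, -0.4, 3.6]
opening: 0.305
finger_force: 60.0
```

```bash
python3 -c "
from h import *
go((.5534,.3083,.1614),RM); print(tool()[2]['contact_force'],tool()[1].inv().apply(tool()[2]['contact_force']))"
```

```text
t 23.35 tcp [0.5534 0.3092 0.1614]
shift [-0.09 -0.   -0.  ] turn [ 0.05 -0.27  0.02]
[-5.20600545 -0.42097229  3.55354486] [ 0.08083566 -2.23431227 -5.90835897]
```

On the ledge (axial force rose by about 9 N). Next I settle the head onto the trough floor.

Call:
carry_out([
  [[0, -0.05, -0.05], [0, 0, 0], 1],
  [[0, -0.1, -0.05], [0, 0, 0], 1],
  [[0, -0.1, -0.05], [0, 0, 0], 1],
])

```text
clock: 23.65
tool_pos: [0.5532, 0.3092, 0.1613]
eef_rot: [0.642, 0.704, 0.224, 0.202]
contact_force: [-3.5, -1.0, 4.2]
opening: 0.306
finger_force: 60.0
```

```bash
python3 -c "
from h import *
go((.5534,.3083,.1614),RM); print(tool()[1].inv().apply(tool()[2]['contact_force']),tool()[2]['moment'])"
```

```text
t 23.65 tcp [0.5532 0.3092 0.1613]
shift [-0.09  0.01 -0.  ] turn [ 0.13 -0.25 -0.01]
[-0.64181014 -0.54454573 -5.51763086] [-0.19239099  0.80918962 -0.03668942]
```

Call:
carry_out([
  [[0, -0.05, 0], [0, 0, 0], 1],
  [[0, -0.05, 0], [0, 0, 0], 1],
  [[0, -0.05, 0], [0, 0, 0], 1],
], newtons=5)

```text
clock: 23.95
tool_pos: [0.5532, 0.3092, 0.1612]
eef_rot: [0.642, 0.704, 0.225, 0.202]
contact_force: [-2.7, 0.2, 5.3]
opening: 0.317
finger_force: 5.0
```

Call:
carry_out([
  [[0, 0, 0], [0, 0, 0], 0.6],
  [[0, 0, 0], [0, 0, 0], 0.5],
  [[0, 0, 0], [0, 0, 0], 0.3],
  [[0, 0, 0], [0, 0, 0], 0],
  [[0, 0, 0], [0, 0, 0], 0],
  [[0, 0, 0], [0, 0, 0], 0],
  [[0, 0, 0], [0, 0, 0], 0],
])

```text
clock: 24.65
tool_pos: [0.5525, 0.3088, 0.1603]
eef_rot: [0.643, 0.705, 0.223, 0.202]
contact_force: [0.7, -0.4, 0.1]
opening: 0.922
finger_force: 0.0
```

Call:
carry_out([
  [[0, 0, -1], [0, 0, 0], 0],
  [[0, 0, -2.5], [0, 0, 0], 0],
  [[0, 0, -4.5], [0, 0, 0], 0],
  [[0, 0, -7], [0, 0, 0], 0],
  [[0, 0, -9.3], [0, 0, 0], 0],
  [[0, 0, -9.3], [0, 0, 0], 0],
  [[0, 0, -9.3], [0, 0, 0], 0],
])

```text
clock: 25.35
tool_pos: [0.4993, 0.304, 0.2371]
eef_rot: [0.642, 0.705, 0.224, 0.202]
contact_force: [0.9, 0.0, -0.3]
opening: 1.002
finger_force: 0.0
```

```bash
python3 -c "
from h import *; import pickle
a=pickle.load(open('s6.pkl','rb')); D={n:cam(n) for n in('wrist','scene','side')}; pickle.dump(D,open('s10.pkl','wb'))
go(F+.235*AX,RM)
def brass(s,win):
    x0,y0,x1,y1=win; h=cv2.cvtColor(s['image'],cv2.COLOR_RGB2HSV)[y0:y1,x0:x1].astype(int)
    m=((h[:,:,0]>19)&(h[:,:,0]<30)&(h[:,:,1]>150)&(h[:,:,2]>110)).astype(np.uint8)
    k,l,st,ce=cv2.connectedComponentsWithStats(m)
    i=1+st[1:,4].argmax(); return (ce[i]+[x0,y0]).round(1),st[i][2:].tolist()
def cream(s,win):
    x0,y0,x1,y1=win; im=s['image'][y0:y1,x0:x1].astype(int)
    m=((abs(im[:,:,0]-im[:,:,2]-47)<22)&(im.sum(2)>400)&(im[:,:,0]-im[:,:,1]<26)).astype(np.uint8)
    k,l,st,ce=cv2.connectedComponentsWithStats(m); i=1+st[1:,4].argmax(); return (ce[i]+[x0,y0]).round(1),st[i][2:].tolist()
w={'wrist':(250,180,400,335),'scene':(370,230,450,350),'side':(240,160,310,235)}
d0=pickle.load(open('s0.pkl','rb'))
for n in w:
    for nm,E in(('s0',d0),('s6',a),('now',D)): 
        if n=='wrist' and nm=='s0': continue
        try: print(n,nm,brass(E[n],w[n]),cream(E[n],w[n]))
        except Exception as e: print(n,nm,e)
"
```

```text
t 25.5 tcp [0.4995 0.3033 0.2357]
shift [0.05 0.42 0.08] turn [-0.01 -0.17 -0.01]
wrist s6 (array([320.1, 275.9]), [49, 50, 1814]) (array([323.5, 215. ]), [71, 68, 2195])
wrist now (array([325.4, 272.1]), [49, 50, 1803]) (array([326. , 213.5]), [70, 65, 2113])
scene s0 (array([429.1, 243.7]), [3, 4, 9]) (array([409.1, 310.6]), [33, 44, 913])
scene s6 (array([429.5, 243. ]), [2, 1, 2]) (array([409.2, 310.6]), [33, 44, 903])
scene now (array([429., 243.]), [1, 1, 1]) (array([409.6, 310.8]), [33, 45, 899])
side s0 (array([258. , 175.3]), [7, 8, 36]) (array([281.1, 198.7]), [20, 19, 154])
side s6 (array([257.7, 175.3]), [8, 8, 39]) (array([281. , 198.8]), [20, 19, 153])
side now (array([257.8, 175.5]), [7, 8, 38]) (array([280.8, 198.7]), [19, 19, 151])
```

Call:
carry_out([
  [[0, 0, -3], [0, 0, 0], 0],
  [[0, 0, -6], [0, 0, 0], 0],
  [[0, 0, -9], [0, 0, 0], 0],
  [[0, 0, -9], [0, 0, 0], 0],
  [[0, 0, -9], [0, 0, 0], 0],
])

```text
clock: 26.0
tool_pos: [0.4483, 0.2986, 0.3099]
eef_rot: [0.643, 0.704, 0.224, 0.202]
contact_force: [-0.3, -0.0, -0.0]
opening: 0.998
finger_force: 0.0
```

```bash
python3 -c "
from h import *; import pickle
d=pickle.load(open('s0.pkl','rb'))
for n in('scene','side'):
    s=cam(n); g=cv2.absdiff(s['image'],d[n]['image']).max(2); m=cv2.morphologyEx((g>45).astype(np.uint8),cv2.MORPH_OPEN,np.ones((3,3)))
    k,l,st,ce=cv2.connectedComponentsWithStats(m); print(n,[x[:5].tolist() for x in st[1:] if x[4]>12])
print(tool()[2]['contact_force'],tool()[2]['qd'].round(2))
"
```

```text
scene [[288, 0, 26, 15, 297], [324, 0, 4, 8, 27], [353, 0, 31, 29, 451], [394, 0, 50, 93, 2548], [455, 0, 18, 42, 378], [484, 0, 23, 31, 431], [349, 4, 7, 8, 53], [310, 27, 4, 7, 23], [479, 28, 27, 16, 299], [254, 33, 14, 40, 398], [271, 32, 19, 41, 262], [385, 32, 9, 12, 51], [289, 35, 5, 5, 25], [359, 35, 32, 47, 583], [461, 44, 17, 13, 147], [302, 47, 9, 8, 55], [299, 57, 12, 24, 212], [265, 61, 36, 69, 1103], [456, 61, 40, 42, 1097], [452, 105, 28, 10, 155], [289, 107, 10, 13, 97], [432, 123, 46, 70, 1775], [150, 131, 220, 145, 7496], [235, 180, 12, 7, 73], [172, 190, 23, 13, 200], [209, 222, 23, 14, 208], [310, 237, 53, 41, 869]]
side [[51, 0, 82, 89, 1332], [138, 0, 28, 65, 808], [218, 0, 5, 4, 15], [259, 0, 105, 84, 1869], [128, 17, 4, 4, 15], [169, 16, 70, 70, 1685], [119, 24, 4, 6, 21], [120, 31, 4, 10, 34], [336, 37, 6, 7, 28], [367, 49, 19, 31, 459], [122, 61, 28, 21, 430], [87, 90, 22, 59, 825], [188, 91, 11, 16, 75], [176, 90, 69, 74, 1905], [132, 100, 46, 43, 505], [342, 123, 34, 10, 206], [316, 133, 83, 63, 1999], [98, 150, 10, 13, 63], [91, 165, 6, 8, 25], [333, 186, 12, 22, 168], [109, 199, 31, 20, 346], [118, 219, 10, 13, 76], [27, 232, 11, 14, 120], [114, 236, 12, 32, 205], [38, 256, 10, 20, 109], [120, 274, 5, 9, 37], [314, 276, 30, 21, 412], [209, 284, 119, 185, 8373], [238, 300, 21, 22, 218], [328, 306, 183, 174, 9953], [399, 369, 6, 4, 20], [391, 370, 35, 31, 650], [184, 419, 21, 17, 167], [115, 444, 23, 36, 386], [462, 465, 4, 4, 14]]
[-0.24670326 -0.03956598 -0.13226046] [ 0.    0.    0.    0.   -0.01 -0.    0.01]
```

```bash
python3 -c "
from plant import r
print(r.finish_job())"
```

```text
the job is handed in; nothing more can be done
None
```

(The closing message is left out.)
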